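# Clamp a printing block in a screw press

## Robot

A 6-joint arm with a two-finger parallel gripper is mounted at the origin on the work surface. World frame = base frame: x ahead of the robot, y to its left, z up, the work surface at z = 0. Lengths are in m, angles in degrees, forces in N, time in s.
With the tool pointing down it reaches from about 0.375 to 0.9 m from the base axis. Payload 3.1 kg.
Tool frame: the origin (TCP) lies on the centre line of the jaws, within the pads' length; the fingertips stand 8 mm ahead of it and the grasp point (between the pads) lies 11 mm behind it; z points along the fingers, y is the line along which they close (so a half turn about z gives the same grasp; the last joint's range is limited). The gripper opens to 87 mm and grips with 3 to 60 N. Pads are 19 mm wide; open, the fingers measure 117 mm over their backs; the gripper's body (75 mm by 190 mm) begins 51 mm behind the grasp point.
Start: joints at [-73.596, 30.224, 82.088, -0, 67.689, -10.227], TCP at [0.28, -0.559, 0.231] pointing down, gripper open.
Joint ranges: [-176.69, 176.69], [-43.24, 126.21], [12.49, 139.97], [-82, 262], [0, 151.66], [-163.58, 163.58]. Speed limits (degrees/s): [159.86, 159.86, 180, 180, 180, 180].

## Interface

Orientations are given as a 3x3 rotation matrix whose columns are the frame's x, y, z axes.
In Python, from rig import * gives the robot as it stands.
- The arm moves only by the tool step_arm, never from a script. Its argument "targets" is a list of rows, each a list of 5 numbers: the opening, from -1 (shut) to 1 (fully open), then the shift along the world's x, y, z normalised to -1 to 1, where 1 is 0.25 m, then the turn about the world's z normalised to -1 to 1, where 1 is 180 degrees. In form: [[fingers, x, y, z, turn], ...]. A call has 1 to 20 rows; each row is the pose to reach, as a shift and turn from the pose commanded when the call began, turning the shorter way round; what a row does not reach only later rows make up. A row lasts 1/10 s, in which the tool goes at most 50 mm and 8.59 degrees, less where a joint would pass 70% of its speed; a pose out of reach is approached as far as the arm can. A call with a number of a shift or a turn outside -1 to 1 is refused whole. A call with a gripper value outside its range is refused whole. The fingers move at their own pace and stop on an object; the grip force is fixed at half the most. Time passes only in rows, so rows that repeat a pose let the fingers close. It gives the time, the measured TCP pose, the force, the opening and the grip force at its end, in the units of the state.
- read_state(): the state, without advancing time (a new reading comes with each control period).
- capture(name): name is "side" or "top"; returns a dict with "color" (384x512x3 uint8, red, green, blue), "mtx" (3x3 intrinsics, pixels), "pose" (4x4, takes a point from camera to world coordinates). Camera axes: x right, y down, z forward; pixel columns grow to the right and rows downward; lengths in m; the calibration is good to about 2 mm. A picture is of the moment at which its call begins. There is no depth.
- hand_in(): hands the job in; it is judged then, once.
The state is a dict: "time_s": time; "joint_positions": joint angles; "qvel": joint speeds; "tau": joint torques, N m; "position": TCP position; "tcp_rot": TCP orientation; "force": force on the tool from outside, world axes, zero at the start; "moment": the same for the moment, N m; "opening": opening from 0.0 (shut) to 1.0 (fully open); "grasp_force": force on a finger pad.
Only numpy, scipy, OpenCV 4.12 (cv2) and the standard library are available. Lean on these libraries where they do the work, as an engineer would, in place of code of your own. Each camera call takes 0.05 s, during which the arm holds its last target. There are 200 camera calls.

## Task

Lay the metal printing block face up in the recess of the press's pulled-out tray, let go, slide the tray fully home under the platen, and wind the platen down by pushing the capstan round spoke after spoke, clockwise from above. Turning free takes about 9 N of push 90 mm from the axis; stop when it takes about 14 N, as much more crushes the block. Leave it pressed so, and leave the other things on the table alone.

Things in the scene. Friction and masses are not known exactly. Their poses are not given: they have to be found in the camera images.
- press: Green table-top screw press, fixed to the table. Origin on the table under the screw's vertical axis; z up; its tray comes out towards -x, its front. A bed 110 mm wide (y), 20 mm high, with steel rails up to z = 30, runs from x = -360 to +120. Two steel columns, 28 mm thick, stand at x = 0, y = -145 and +145, up to z = 214.
- crosshead (a point): Middle of the green crosshead beam that joins the press's columns below the capstan: along the press's y, 56 mm wide in x, z = 110 to 135 mm. The platen hangs under it.
- yoke (a point): Middle of the flat yoke bar joining the column tops above the capstan, along the press's y, 24 mm wide (x), z = 192 to 202 mm. Fingers among the spokes cannot pass it: work the spokes in the open half on the press's front (-x) side and change from spoke to spoke. Fingertips at z = 157 mm reach between the spokes with a gripper's body clear above the yoke.
- tray: Steel tray sliding along the press's x. Origin at the centre of its floor's upper face, 26 mm above the table; axes as the press's. Recess 108 mm (x) by 68 mm (y) with 8 mm high end lips and short 8 mm high corner lips; the middle 80 mm of its long sides is open. Starts 190 to 230 mm out (-x); home is at a hard stop with its origin on the press's axis. About 2.5 N of friction.
- push_plate (a point): Centre of the tray's upright wooden push plate, 190 mm in front (-x) of the tray's origin, 12 mm thick (x), 60 mm wide (y), 54 mm high, standing from 30 to 84 mm above the table.
- capstan: Steel capstan. Origin on the axis at spoke height, 165 mm above the table. Hub 50 mm in diameter, z = 142 to 187 mm. Six level round spokes 12 mm thick, every 60 degrees, the first along its own x. Clockwise from above lowers the platen 8 mm per radian. Screw friction of 0.8 N m (9 N of push at 90 mm) holds it where it is left; read the push while turning, at rest it drops by several N.
- ball (a point): Centre of the 24 mm ball on the first spoke's end, 105 mm from the axis. The platen (110 x 80 mm, felt face 94 x 56 mm) starts 18 to 30 mm, unknown, above a block in the homed tray: 2.2 to 3.8 rad to reach it. Once the felt meets the block the push climbs by some 2 N (at 90 mm) per 0.1 rad: 10.5 to 16.5 N in all is right, above 17 N the block is crushed.
- block: Aluminium printing block 100 (x) x 60 (y) x 24 mm (z), 0.4 kg, lying face up (dark relief lines on top). Origin at the centre of its underside. Grasp it across its 60 mm width; its long side goes along the tray, either way round.
- brayer: Hand ink roller with a wooden handle, about 150 mm long, 32 mm high; bystander. Origin at the handle's inner end.
- ink_jar: Amber jar, 66 mm in diameter, 75 mm high; bystander. Origin under its centre.
- paint_bottle: Blue bottle, 52 mm in diameter, 130 mm high; bystander. Origin under its centre.
- brush_mug: White mug, 80 mm in diameter, 95 mm high; bystander. Origin under its centre.
- spatula: Flat ink spatula, 200 mm long, lying; bystander. Origin under its middle.
- baren: Round wooden rubbing pad, 84 mm in diameter, 18 mm high; bystander. Origin under its centre.
- water_pot: Green glass, 90 mm in diameter, 70 mm high; bystander. Origin under its centre.
Mind the look-alikes: they are no part of the job. There is more than one size of the block; the one meant has the size given above.

How it is judged:
By the outcome, as a careful person would: the job done as asked, in the order asked, and still so for the second after the job is handed in, with the robot touching nothing.
It also fails if it takes over 70 s, if anything falls off the work surface, if the arm or the gripper's body presses on something with over 40 N, if the wrist force passes 120 N, or if a joint passes its speed limit or range.

## Working session

There is one attempt and no reset: what is moved stays moved. The work goes in short steps, Python scripts to look and compute and a tool call to move; the robot and the scene stay as the last step left them, time stands still between calls to the robot, and variables do not carry over. Pictures are saved under pics/ and viewed, at most 10 in all, crops included, and the job is handed in when it is done.

Besides the shell and the picture viewer there is one more tool, called after "Emit:" as name(argument=value, ...), one argument or row to a line, values as JSON. step_arm: Moves the arm, as the interface text tells. Scaled input: -1 to 1 covers 0.25 m each way for a shift and 180 degrees each way for a turn. Its arguments: {"type":"object","properties":{"targets":{"type":"array","items":{"type":"array","items":{"type":"number"}}}},"required":["targets"]}

```bash
mkdir -p pics
python3 - <<'E'
from rig import *
import cv2,numpy as np
s=read_state();print(s['time_s'],s['position'],s['force'],s['opening'])
for n in('top','side'):
    c=capture(n);cv2.imwrite(f'pics/{n}0.png',c['color'][:,:,::-1]);print(n,c['mtx'].tolist(),np.round(c['pose'],4).tolist())
E
```

```text
0.0 [ 0.27996943 -0.5579695   0.22957988] [ 0.14441694  1.11607733 -0.72343899] 1.003380709630559
top [[431.1420672233209, 0.0, 260.2376093611474], [0.0, 431.1420672233209, 188.8313326492489], [0.0, 0.0, 1.0]] [[0.0096, -0.9889, 0.1484, 0.3154], [-0.9999, -0.0084, 0.0086, -0.0407], [-0.0073, -0.1485, -0.9889, 1.5629], [0.0, 0.0, 0.0, 1.0]]
side [[374.88619317238755, 0.0, 253.1036660619286], [0.0, 374.88619317238755, 187.92247021058859], [0.0, 0.0, 1.0]] [[-0.9257, -0.2786, 0.2556, 0.2782], [-0.3782, 0.6805, -0.6276, 0.6432], [0.0009, -0.6777, -0.7353, 0.9074], [0.0, 0.0, 0.0, 1.0]]
```

View pics/top0.png

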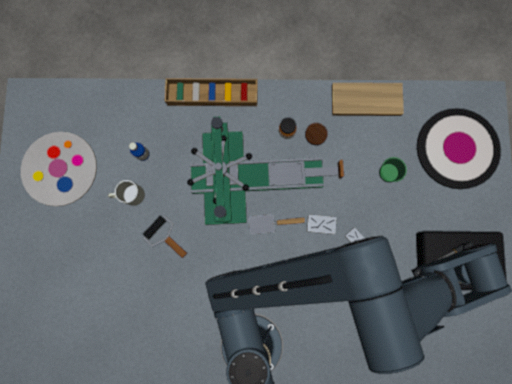

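View pics/side0.png

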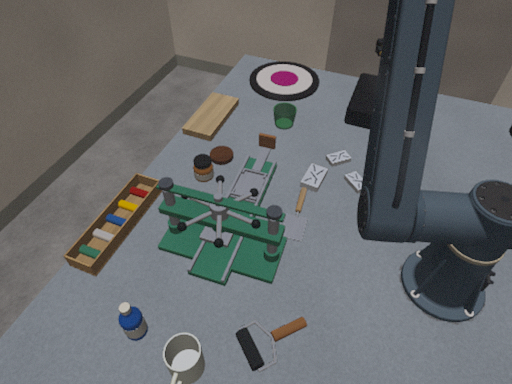

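The top view shows the press at about (218,172) with the tray out to the right (world -y) and the push plate at (341,169). There is a block at (322,223) and smaller ones at (355,237). The side view shows three blocks, at (314,177), (338,157) and (355,180). I'll enlarge both views.

```bash
cat > h.py <<'E'
import cv2,numpy as np
from rig import *
def ray(c,uv):
    d=np.linalg.inv(c['mtx'])@np.array([uv[0],uv[1],1.]);P=np.array(c['pose']);return P[:3,3],P[:3,:3]@d
def onz(c,uv,z):
    o,d=ray(c,uv);return o+d*(z-o[2])/d[2]
def tri(c1,a,c2,b):
    o1,d1=ray(c1,a);o2,d2=ray(c2,b)
    t=np.linalg.lstsq(np.c_[d1,-d2],o2-o1,rcond=None)[0];p,q=o1+d1*t[0],o2+d2*t[1];return (p+q)/2,np.linalg.norm(p-q)
def proj(c,p):
    P=np.linalg.inv(np.array(c['pose']));q=np.array(c['mtx'])@(P[:3,:3]@np.array(p)+P[:3,3]);return q[:2]/q[2]
E
python3 - <<'E'
from h import *
a=cv2.imread('pics/top0.png')[110:260,180:380];cv2.imwrite('pics/t1.png',cv2.resize(a,(800,600),interpolation=cv2.INTER_CUBIC))
b=cv2.imread('pics/side0.png')[120:290,150:376];cv2.imwrite('pics/s1.png',cv2.resize(b,(791,595),interpolation=cv2.INTER_CUBIC))
# bright blobs
T=capture('top');S=capture('side')
for n,c,(x0,y0,x1,y1) in(('top',T,(290,190,420,260)),('side',S,(295,140,375,195))):
    hsv=cv2.cvtColor(c['color'],cv2.COLOR_RGB2HSV)
    g=c['color'].min(2);m=((g>150)*255).astype(np.uint8);k=np.zeros_like(m);k[y0:y1,x0:x1]=m[y0:y1,x0:x1]
    k=cv2.morphologyEx(k,cv2.MORPH_CLOSE,np.ones((5,5)))
    for q in cv2.findContours(k,0,2)[0]:
        if cv2.contourArea(q)<30: continue
        W=np.array([onz(c,p,.024)[:2] for p in q[:,0]],np.float32)*1000
        print(n,q[:,0].mean(0),cv2.minAreaRect(W))
E
```

```text
top [352.85714286 236.42857143] ((379.1558532714844, -362.1466369628906), (41.844635009765625, 40.66175079345703), 44.60452651977539)
top [320.57894737 222.73684211] ((422.1801452636719, -246.7902069091797), (96.9189224243164, 56.512508392333984), 85.29483032226562)
side [353.58823529 178.17647059] ((287.8695068359375, -273.3728942871094), (43.41936492919922, 73.89143371582031), 49.73740005493164)
side [314.32653061 175.24489796] ((421.1931457519531, -243.38938903808594), (97.9195327758789, 58.60013198852539), 84.80474853515625)
side [338.17857143 156.10714286] ((368.1927795410156, -363.7225341796875), (74.87911224365234, 43.547569274902344), 43.515480041503906)
```

View pics/t1.png

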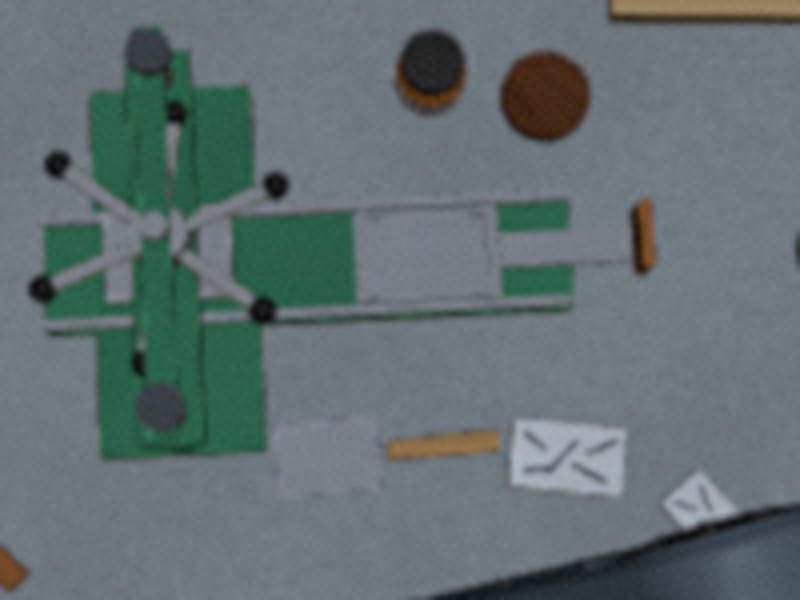

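View pics/s1.png

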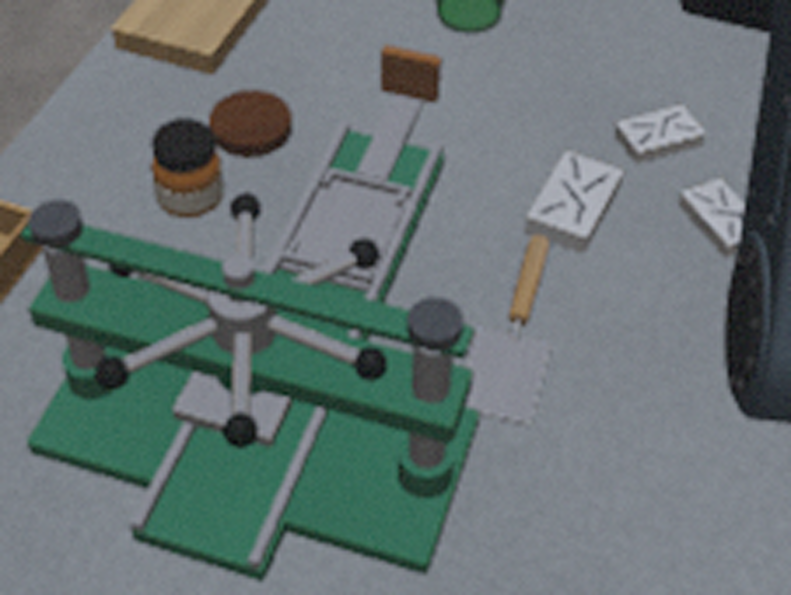

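The crops show the press, six dark balls on the capstan, the empty tray recess at crop (425,253) and the push plate at crop (645,235). The 97×57 mm block at crop (568,457) is the full-size one; the other two are about 74×44 mm. Next I'll measure precisely.

Run:
```python
from h import *
T=capture('top');S=capture('side')
t=lambda x,y:(180+(x+.5)/4-.5,110+(y+.5)/4-.5)
s=lambda x,y:(150+(x+.5)/3.5-.5,120+(y+.5)/3.5-.5)
pr=lambda n,v:print(n,np.round(np.array(v)*1000,1).tolist())
B=[(57,163),(176,113),(275,184),(263,309),(138,362),(41,289)]
W=[onz(T,t(*b),.165) for b in B]
for w in W: pr('ballT',w)
BS=[(243,207),(362,252),(370,363),(240,430),(110,373)]
for b in BS: pr('ballS',onz(S,s(*b),.165))
pr('axisT',(W[0]+W[3])/2);pr('axisT',(W[2]+W[5])/2)
print('az',[round(np.degrees(np.arctan2(*(W[i]-W[(i+3)%6])[[1,0]])),1) for i in range(3)])
c1=onz(T,t(148,48),.214);c2=onz(T,t(161,406),.214);pr('colT',c1);pr('colT',c2);pr('mid',(c1+c2)/2);print('|c|',np.linalg.norm(c1-c2))
d1=onz(S,s(57,219),.214);d2=onz(S,s(436,318),.214);pr('colS',d1);pr('colS',d2);pr('mid',(d1+d2)/2)
for c in((c1,c2),(d1,d2)):
    v=c[0]-c[1];print('press y az',np.degrees(np.arctan2(v[1],v[0])))
# tray recess corners top z~.034 ; 
R=[onz(T,t(*b),.034) for b in((357,212),(496,206),(499,297),(358,302))]
for r in R: pr('tray',r)
pr('traymid',sum(R)/4)
R=[onz(S,s(*b),.034) for b in((331,176),(411,189),(367,296),(280,275))]
for r in R: pr('trayS',r)
# push plate by colour
for n,c,roi in(('top',T,(330,150,350,185)),('side',S,(252,125,282,155))):
    h=cv2.cvtColor(c['color'],cv2.COLOR_RGB2HSV);m=((h[...,0]<22)&(h[...,1]>90)).astype(np.uint8);k=np.zeros_like(m);x0,y0,x1,y1=roi;k[y0:y1,x0:x1]=m[y0:y1,x0:x1]
    q=max(cv2.findContours(k,0,2)[0],key=cv2.contourArea);r=cv2.minAreaRect(q);print(n,r,cv2.boundingRect(q))
    if n=='top':
        bx=cv2.boxPoints(r)
        for p in bx: pr('pp',onz(c,p,.084))
    else: pp=r[0]
# rails
for b in((45,224),(571,200),(573,306),(47,322)): pr('rail',onz(T,t(*b),.03))
# block corners
for c,roi in((T,(290,190,340,260)),(S,(295,140,328,195))):
    g=c['color'].min(2);m=np.zeros(g.shape,np.uint8);x0,y0,x1,y1=roi;m[y0:y1,x0:x1]=(g[y0:y1,x0:x1]>150)*255
    m=cv2.morphologyEx(m,cv2.MORPH_CLOSE,np.ones((5,5)));q=max(cv2.findContours(m,0,2)[0],key=cv2.contourArea)
    r=cv2.minAreaRect(np.array([onz(c,p,.024)[:2] for p in q[:,0]],np.float32)*1000);print('block',r,cv2.boxPoints(r).round(1).tolist())
s=read_state();print(s['tcp_rot'],s['position'])
```

```text
ballT [652.6, 193.6, 165.0]
ballT [696.2, 95.5, 165.0]
ballT [636.2, 12.0, 165.0]
ballT [531.2, 20.4, 165.0]
ballT [486.5, 121.9, 165.0]
ballT [546.3, 203.3, 165.0]
ballS [636.0, 13.4, 165.0]
ballS [531.2, 22.1, 165.0]
ballS [486.0, 117.9, 165.0]
ballS [546.3, 204.1, 165.0]
ballS [651.9, 195.3, 165.0]
axisT [591.9, 107.0, 165.0]
axisT [591.3, 107.6, 165.0]
az [np.float64(55.0), np.float64(-7.2), np.float64(-64.8)]
colT [736.9, 114.6, 214.0]
colT [445.9, 97.2, 214.0]
mid [591.4, 105.9, 214.0]
|c| 0.2915338305313437
colS [732.5, 117.3, 214.0]
colS [445.0, 100.0, 214.0]
mid [588.7, 108.6, 214.0]
press y az 3.418942570752227
press y az 3.4335035595672174
tray [640.9, -57.6, 34.0]
tray [647.5, -183.3, 34.0]
tray [564.1, -185.6, 34.0]
tray [558.5, -59.1, 34.0]
traymid [602.8, -121.4, 34.0]
trayS [639.8, -166.2, 34.0]
trayS [563.5, -178.7, 34.0]
trayS [552.4, -41.4, 34.0]
trayS [632.5, -34.8, 34.0]
top ((341.0, 168.5), (17.0, 4.0), 90.0) (339, 160, 5, 18)
pp [641.6, -302.4, 84.0]
pp [641.8, -316.3, 84.0]
pp [581.3, -315.2, 84.0]
pp [581.2, -301.3, 84.0]
side ((266.5804748535156, 140.6243896
[... 187 characters left out ...]
, 30.0]
block ((422.570556640625, -246.83255004882812), (96.95005798339844, 58.17012405395508), 85.09268188476562) [[389.3999938964844, -292.6000061035156], [447.3999938964844, -297.6000061035156], [455.70001220703125, -201.0], [397.70001220703125, -196.0]]
block ((421.19305419921875, -243.3893585205078), (97.91954040527344, 58.60013198852539), 84.80474853515625) [[387.6000061035156, -289.5], [445.8999938964844, -294.79998779296875], [454.79998779296875, -197.3000030517578], [396.3999938964844, -192.0]]
[[ 8.93915310e-01  4.48235841e-01 -2.22526998e-04]
 [ 4.48235882e-01 -8.93915044e-01  6.98532583e-04]
 [ 1.14187108e-04 -7.24173556e-04 -9.99999731e-01]] [ 0.28009786 -0.5584377   0.23019532]
```

Emit:
step_arm(
  targets=[
    [1,0.568,1,-0.4,0.325],
    [1,0.568,1,-0.4,0.325],
    [1,0.568,1,-0.4,0.325],
    [1,0.568,1,-0.4,0.325],
    [1,0.568,1,-0.4,0.325],
    [1,0.568,1,-0.4,0.325],
    [1,0.568,1,-0.4,0.325],
    [1,0.568,1,-0.4,0.325],
    [1,0.568,1,-0.4,0.325],
  ],
)

```text
time_s: 1.2
position: [0.4226, -0.3094, 0.1309]
tcp_rot: [[0.087, 0.996, 0.001], [0.996, -0.087, -0.001], [-0.001, 0.001, -1.0]]
force: [0.5, -0.4, 0.8]
opening: 1.006
grasp_force: 0.0
```

Emit:
step_arm(
  targets=[
    [1,0,0.256,-0.2,0],
    [1,0,0.256,-0.2,0],
    [1,0,0.256,-0.3,0],
    [1,0,0.256,-0.468,0],
    [1,0,0.256,-0.468,0],
    [1,0,0.256,-0.468,0],
    [-1,0,0.256,-0.468,0],
    [-1,0,0.256,-0.468,0],
    [-1,0,0.256,-0.468,0],
    [-1,0,0.256,-0.468,0],
    [-1,0,0.256,-0.468,0],
    [-1,0,0.256,-0.468,0],
  ],
)

```text
time_s: 2.4
position: [0.4222, -0.2448, 0.0141]
tcp_rot: [[0.085, 0.996, 0.0], [0.996, -0.085, -0.001], [-0.001, 0.0, -1.0]]
force: [-1.5, -0.5, 6.2]
opening: 0.685
grasp_force: 30.0
```

Emit:
step_arm(
  targets=[
    [-1,0,0,0.2,0],
    [-1,0,0,0.4,0],
    [-1,0,0,0.4,0],
    [-1,0,0,0.4,0],
  ],
)

```text
time_s: 2.8
position: [0.4223, -0.2445, 0.1139]
tcp_rot: [[0.085, 0.996, 0.001], [0.996, -0.085, -0.001], [-0.001, 0.001, -1.0]]
force: [-0.6, 0.1, -4.9]
opening: 0.686
grasp_force: 30.0
```

Run:
```python
from h import *
print(read_state()['position'],read_state()['force'])
T=capture('top');S=capture('side')
a=T['color'][145:235,250:350,::-1];b=S['color'][120:215,215:345,::-1]
cv2.imwrite('pics/ts.png',np.vstack([cv2.resize(a,(400,360),interpolation=3),np.zeros((0,400,3),np.uint8)]) if 0 else np.hstack([cv2.resize(a,(400,360),interpolation=2),cv2.resize(b,(400,292),interpolation=2)[:292] if 0 else cv2.copyMakeBorder(cv2.resize(b,(390,285),interpolation=2),0,75,0,10,0)]))
```

```text
[ 0.4222527  -0.24452016  0.11394396] [-0.61758576  0.14133612 -4.94756627]
```

View pics/ts.png

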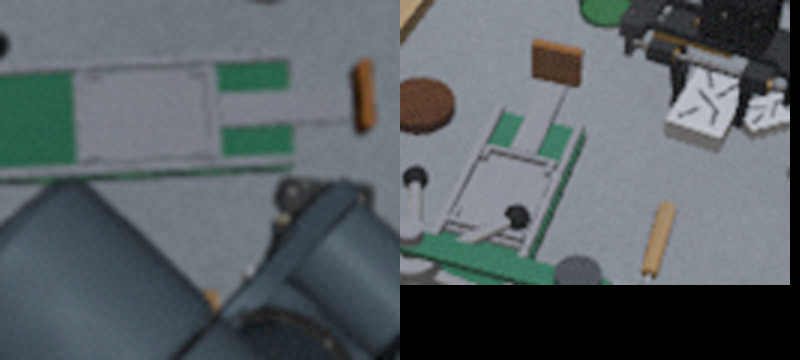

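Top half: the tray's outer corners are at crop (76,71), (215,67), (218,157) and (77,165), with the plate at (365,95). In the side half, the tray front corners are at about (488,148) and (563,157), the plate face corners are at (533,41) and (582,50), and the block is held.

Run:
```python
from h import *
T=capture('top');S=capture('side')
t=lambda x,y:(250+(x+.5)/4-.5,145+(y+.5)/4-.5)
s=lambda x,y:(215+(x-400+.5)/3-.5,120+(y+.5)/3-.5)
for n,c,f,P,z in(('trayT',T,t,[(76,71),(215,67),(218,157),(77,165)],.034),('trayS',S,s,[(488,148),(563,157),(527,248),(447,231)],.034),('ppTop',T,t,[(358,62),(372,62),(374,128),(359,130)],.084),('ppS',S,s,[(533,40),(582,49)],.084),('ppSlow',S,s,[(533,77),(579,87)],.03)):
    R=[onz(c,f(*p),z) for p in P]; print(n,[np.round(r[:2]*1000,1).tolist() for r in R],np.round(sum(R)/len(R)*1000,1)[:2])
# held block top in side: expected centre
print('block proj side',proj(S,(.4222,-.2445,.124)), 'tray proj')
for d in (220,225,230):
    o=np.array([.591+.0523*d/1000,.1075-.9986*d/1000,0]);e=np.array([-.0523,.9986,0]);l=np.array([-.9986,-.0523,0])
    for n,c in(('T',T),('S',S)):
        off=np.array([250,145]) if n=='T' else np.array([215,120]); k=4 if n=='T' else 3
        q=[(proj(c,o+e*a*.063+l*b*.042+[0,0,.034])-off)*k+([0,0] if n=='T' else [400,0]) for a,b in((1,-1),(-1,-1),(-1,1),(1,1))]
        print(d,n,np.round(q).tolist())
```

```text
trayT [[641.9, -56.7], [646.6, -182.4], [564.1, -184.7], [555.8, -58.2]] [ 602.1 -120.5]
trayS [[642.1, -170.0], [560.3, -188.3], [548.1, -51.3], [633.2, -41.4]] [ 595.9 -112.7]
ppTop [[641.2, -302.8], [641.3, -315.0], [582.7, -315.7], [580.8, -302.6]] [ 611.5 -309. ]
ppS [[643.1, -306.1], [585.4, -312.3]] [ 614.3 -309.2]
ppSlow [[641.7, -304.3], [585.1, -308.2]] [ 613.4 -306.2]
block proj side [317.7063403  151.62345759] tray proj
220 T [[64.0, 70.0], [203.0, 64.0], [208.0, 156.0], [68.0, 162.0]]
220 S [[441.0, 224.0], [483.0, 144.0], [555.0, 162.0], [518.0, 244.0]]
225 T [[69.0, 70.0], [208.0, 64.0], [214.0, 155.0], [74.0, 162.0]]
225 S [[443.0, 221.0], [485.0, 141.0], [557.0, 159.0], [519.0, 241.0]]
230 T [[75.0, 70.0], [214.0, 64.0], [219.0, 155.0], [79.0, 161.0]]
230 S [[445.0, 217.0], [487.0, 138.0], [558.0, 156.0], [521.0, 237.0]]
```

Emit:
step_arm(
  targets=[
    [-1,0.723,0.499,0,0.044],
    [-1,0.723,0.499,0,0.044],
    [-1,0.723,0.499,0,0.044],
    [-1,0.723,0.499,0,0.044],
    [-1,0.723,0.499,0,0.044],
    [-1,0.723,0.499,-0.1,0.044],
    [-1,0.723,0.499,-0.2,0.044],
    [-1,0.723,0.499,-0.25,0.044],
    [-1,0.723,0.499,-0.25,0.044],
  ],
)

```text
time_s: 3.9
position: [0.6009, -0.1191, 0.0477]
tcp_rot: [[-0.053, 0.999, -0.006], [0.999, 0.053, 0.002], [0.003, -0.006, -1.0]]
force: [0.8, 0.1, -5.3]
opening: 0.686
grasp_force: 30.0
```

Run:
```python
from h import *
S=capture('side')
b=S['color'][130:210,215:325,::-1]
cv2.imwrite('pics/p.png',cv2.resize(b,(770,560),interpolation=2))
```

```text
(no output)
```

View pics/p.png

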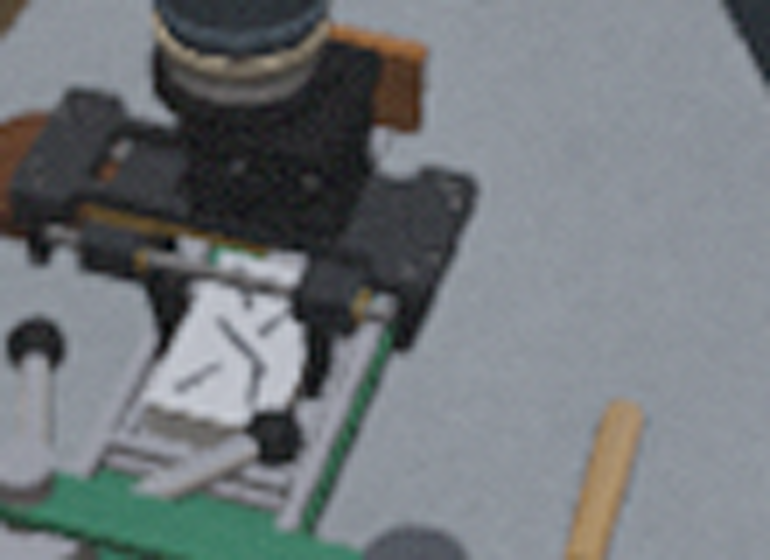

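The block is hovering over the recess. Its near lower edge starts at crop (145,430) and the tray's rear lip starts at (115,447).

Run:
```python
from h import *
S=capture('side');print(read_state()['position'])
f=lambda x,y:(215+(x+.5)/7-.5,130+(y+.5)/7-.5)
for n,p,z in(('blkL',(145,430),.034),('blkTopL',(148,402),.058),('lipL',(120,440),.034),('lipR',(293,487),.034),('lipLout',(108,463),.034),('blkTopR',(250,420),.058),('railL',(155,350),.03),('railR',(300,480),.03)):
    w=onz(S,f(*p),z);d=w[:2]-[.591,.1075];print(n,np.round(w*1000,1),'press',np.round([d@[-.0523,.9986]*1000,d@[-.9986,-.0523]*1000],1))
```

```text
[ 0.6025427  -0.12005592  0.05047261]
blkL [628.7 -68.9  34. ] press [-178.1  -28.4]
blkTopL [624.6 -65.   58. ] press [-174.1  -24.6]
lipL [636.6 -59.1  34. ] press [-168.8  -36.8]
lipR [554.5 -62.6  34. ] press [-168.    45.3]
lipLout [635.8 -44.6  34. ] press [-154.2  -36.8]
blkTopR [578.9 -72.2  58. ] press [-178.8   21.5]
railL [ 646.4 -119.7   30. ] press [-229.8  -43.5]
railR [554.5 -70.8  30. ] press [-176.2   45.8]
```

Emit:
step_arm(
  targets=[
    [-1,0,0,-0.012,0],
    [-1,0,0,-0.024,0],
    [-1,0,0,-0.036,0],
    [-1,0,0,-0.036,0],
  ],
)

```text
time_s: 4.4
position: [0.6027, -0.1199, 0.042]
tcp_rot: [[-0.053, 0.999, -0.0], [0.999, 0.053, 0.0], [0.0, -0.0, -1.0]]
force: [-0.1, 0.1, -3.4]
opening: 0.687
grasp_force: 30.0
```

Emit:
step_arm(
  targets=[
    [-1,0,0,-0.01,0],
    [-1,0,0,-0.01,0],
    [0.6,0,0,-0.01,0],
    [0.6,0,0,-0.01,0],
    [0.6,0,0,-0.01,0],
    [0.6,0,0,0.1,0],
    [0.6,0,0,0.28,0],
    [0.6,0,0,0.28,0],
    [0.6,0,0,0.28,0],
  ],
)

```text
time_s: 5.3
position: [0.604, -0.1203, 0.1137]
tcp_rot: [[-0.053, 0.999, 0.003], [0.999, 0.053, -0.001], [-0.002, 0.003, -1.0]]
force: [-0.7, 0.3, -0.4]
opening: 0.801
grasp_force: 0.0
```

Emit:
step_arm(
  targets=[
    [-1,0.048,-0.907,0.04,0],
    [-1,0.048,-0.907,0.04,0],
    [-1,0.048,-0.907,0.04,0],
    [-1,0.048,-0.907,0.04,0],
    [-1,0.048,-0.907,0.04,0],
    [-1,0.048,-0.907,0,0],
    [-1,0.048,-0.907,-0.18,0],
    [-1,0.048,-0.907,-0.18,0],
    [-1,0.048,-0.907,-0.18,0],
  ],
)

```text
time_s: 6.2
position: [0.6133, -0.3443, 0.0646]
tcp_rot: [[-0.054, 0.999, -0.005], [0.999, 0.054, 0.004], [0.005, -0.005, -1.0]]
force: [0.8, 0.1, 1.6]
opening: 0.071
grasp_force: 0.0
```

Run:
```python
from h import *
T=capture('top');S=capture('side');print(read_state()['position'])
a=T['color'][145:220,250:350,::-1];b=S['color'][110:210,215:345,::-1]
A=cv2.resize(a,(400,300),interpolation=2);B=cv2.resize(b,(390,300),interpolation=2)
cv2.imwrite('pics/q.png',np.hstack([A,B]))
```

```text
[ 0.61569313 -0.34615467  0.06812819]
```

View pics/q.png

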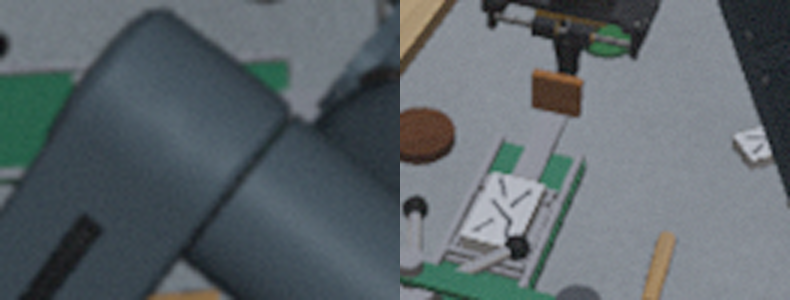

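The block sits in the recess at crop (500,208) and the closed fingers are behind the plate at (565,55). Now I'll push.

Emit:
step_arm(
  targets=[
    [-1,-0.002,0.04,0,0],
    [-1,-0.004,0.07,0,0],
    [-1,-0.005,0.1,0,0],
    [-1,-0.008,0.15,0,0],
    [-1,-0.01,0.2,0,0],
    [-1,-0.013,0.25,0,0],
    [-1,-0.016,0.3,0,0],
    [-1,-0.018,0.35,0,0],
    [-1,-0.021,0.4,0,0],
    [-1,-0.024,0.45,0,0],
    [-1,-0.026,0.5,0,0],
    [-1,-0.029,0.55,0,0],
    [-1,-0.031,0.6,0,0],
    [-1,-0.034,0.65,0,0],
    [-1,-0.037,0.7,0,0],
    [-1,-0.039,0.75,0,0],
    [-1,-0.042,0.8,0,0],
    [-1,-0.044,0.85,0,0],
    [-1,-0.046,0.88,0,0],
    [-1,-0.048,0.91,0,0],
  ],
)

```text
time_s: 8.3
position: [0.6023, -0.1182, 0.0667]
tcp_rot: [[-0.054, 0.999, -0.001], [0.999, 0.054, 0.0], [0.0, -0.001, -1.0]]
force: [-0.2, -3.8, 0.9]
opening: 0.007
grasp_force: 1.5
```

Emit:
step_arm(
  targets=[
    [-1,-0.001,0.016,0,0],
    [-1,-0.002,0.032,0,0],
    [-1,-0.003,0.048,0,0],
    [-1,-0.003,0.06,0,0],
    [-1,-0.004,0.072,0,0],
  ],
)

```text
time_s: 8.8
position: [0.6013, -0.101, 0.0667]
tcp_rot: [[-0.053, 0.999, -0.001], [0.999, 0.053, 0.0], [0.0, -0.001, -1.0]]
force: [-1.7, -2.9, -0.4]
opening: 0.006
grasp_force: 1.3
```

Emit:
step_arm(
  targets=[
    [-1,0,0.008,0,0],
    [-1,-0.001,0.016,0,0],
    [-1,-0.001,0.022,0,0],
    [-1,-0.001,0.028,0,0],
  ],
)

```text
time_s: 9.2
position: [0.6015, -0.0985, 0.0669]
tcp_rot: [[-0.056, 0.998, -0.0], [0.998, 0.056, -0.007], [-0.007, -0.001, -1.0]]
force: [-5.3, -18.7, -3.2]
opening: 0.007
grasp_force: 8.9
```

The tray is home: 18.7 N at the stop, in the predicted place. Next I'll plan the capstan waypoints.

```bash
cat > wp.py <<'E'
import numpy as np,sys
A=np.array([.591,.1075]);
def pose(th,r=.077): a=np.radians(th);return np.r_[A+r*np.array([np.cos(a),np.sin(a)]),th+96]  # tool y az
def rows(p0,az0,ths,r=.077):
    for th in ths:
        q=pose(th,r);print([-1,*[round(float(v),3) for v in (q[:2]-p0)/.25],0,round(float(q[2]-az0)/180,3)])
E
cat > tq.py <<'E'
from h import *
s=read_state();p=s['position'];f=np.array(s['force']);d=np.array(p[:2])-[.591,.1075]
t=d[0]*f[1]-d[1]*f[0];print('t',s['time_s'],'th',np.degrees(np.arctan2(d[1],d[0])).round(1),'r',np.hypot(*d).round(4),'F',f.round(1),'Mz',s['moment'][2],'tau rxF',t.round(3),'push@90',((t)/.09).round(2),((t+s['moment'][2])/.09).round(2))
E
python3 - <<'E'
from wp import *;from rig import *
s=read_state();print(np.round(s['joint_positions'],1),s['moment'])
rows(np.array([.6015,-.09445]),3,[-46])
q=pose(-46);print(q);rows(q[:2],q[2],range(-50,-142,-5))
E
```

```text
[-19.6  41.5  91.4  -0.6  47.  -22.4] [-3.02214911  0.67299475  0.05279341]
[-1, 0.172, 0.586, 0, 0.261]
[ 0.64448869  0.05211084 50.        ]
[-1, -0.016, -0.014, 0, -0.022]
[-1, -0.037, -0.031, 0, -0.05]
[-1, -0.06, -0.045, 0, -0.078]
[-1, -0.084, -0.058, 0, -0.106]
[-1, -0.109, -0.068, 0, -0.133]
[-1, -0.134, -0.076, 0, -0.161]
[-1, -0.16, -0.082, 0, -0.189]
[-1, -0.187, -0.085, 0, -0.217]
[-1, -0.214, -0.086, 0, -0.244]
[-1, -0.241, -0.085, 0, -0.272]
[-1, -0.267, -0.082, 0, -0.3]
[-1, -0.294, -0.076, 0, -0.328]
[-1, -0.319, -0.068, 0, -0.356]
[-1, -0.344, -0.058, 0, -0.383]
[-1, -0.368, -0.045, 0, -0.411]
[-1, -0.391, -0.031, 0, -0.439]
[-1, -0.412, -0.014, 0, -0.467]
[-1, -0.432, 0.004, 0, -0.494]
[-1, -0.45, 0.024, 0, -0.522]
```

Emit:
step_arm(
  targets=[
    [-1,0,-0.1,0,0],
    [-1,0,-0.1,0.2,0],
    [-1,0,-0.1,0.4,0.04],
    [-1,0,-0.1,0.56,0.08],
    [-1,0.05,0.1,0.56,0.12],
    [-1,0.1,0.3,0.56,0.16],
    [-1,0.172,0.45,0.56,0.2],
    [-1,0.172,0.586,0.56,0.228],
    [-1,0.172,0.586,0.56,0.228],
    [-1,0.172,0.586,0.56,0.228],
    [-1,0.172,0.586,0.48,0.228],
    [-1,0.172,0.586,0.4,0.228],
    [-1,0.172,0.586,0.4,0.228],
  ],
)

```text
time_s: 10.5
position: [0.6425, 0.0512, 0.1643]
tcp_rot: [[-0.694, 0.72, -0.006], [0.72, 0.694, 0.001], [0.005, -0.004, -1.0]]
force: [-1.2, 0.1, -0.5]
opening: 0.007
grasp_force: 0.0
```

```bash
sed -i 's/th+96/th+90/' wp.py; python3 tq.py
python3 - <<'E'
from h import *
T=capture('top');S=capture('side')
a=T['color'][120:220,180:280,::-1];b=S['color'][150:270,150:290,::-1]
cv2.imwrite('pics/c.png',np.hstack([cv2.resize(a,(400,400),interpolation=2),cv2.resize(b,(400,400),interpolation=2)]))
E
```

```text
t 10.5 th -47.5 r 0.0763 F [-1.2  0.1 -0.5] Mz 0.011995217325468622 tau rxF -0.064 push@90 -0.71 -0.58
```

View pics/c.png

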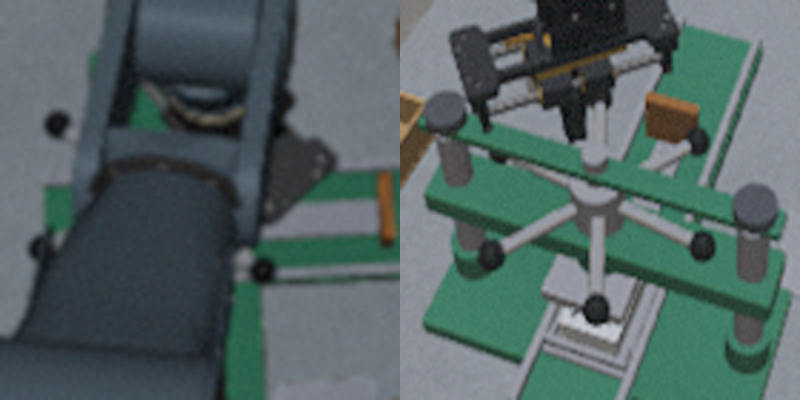

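The tray is home with the block under the platen, and the fingers are behind the front spoke at crop (575,115). First stroke.

Emit:
step_arm(
  targets=[
    [-1,-0.016,-0.014,0,-0.022],
    [-1,-0.037,-0.031,0,-0.05],
    [-1,-0.06,-0.045,0,-0.078],
    [-1,-0.084,-0.058,0,-0.106],
    [-1,-0.109,-0.068,0,-0.133],
    [-1,-0.134,-0.076,0,-0.161],
  ],
)

```text
time_s: 11.2
position: [0.6174, 0.0332, 0.1692]
tcp_rot: [[-0.255, 0.967, 0.016], [0.967, 0.255, 0.001], [-0.003, 0.016, -1.0]]
force: [9.3, 2.7, -7.1]
opening: 0.001
grasp_force: 4.9
```

```bash
python3 tq.py; python3 -c "
from wp import *
q=pose(-75);rows(q[:2],q[2],range(-80,-146,-5))"
```

```text
t 11.2 th -70.4 r 0.0789 F [ 9.3  2.7 -7.1] Mz -0.0900800043531444 tau rxF 0.761 push@90 8.45 7.45
[-1, -0.026, -0.006, 0, -0.028]
[-1, -0.053, -0.009, 0, -0.056]
[-1, -0.08, -0.01, 0, -0.083]
[-1, -0.107, -0.009, 0, -0.111]
[-1, -0.133, -0.006, 0, -0.139]
[-1, -0.159, 0.0, 0, -0.167]
[-1, -0.185, 0.008, 0, -0.194]
[-1, -0.21, 0.018, 0, -0.222]
[-1, -0.234, 0.031, 0, -0.25]
[-1, -0.256, 0.045, 0, -0.278]
[-1, -0.278, 0.062, 0, -0.306]
[-1, -0.298, 0.08, 0, -0.333]
[-1, -0.316, 0.1, 0, -0.361]
[-1, -0.332, 0.121, 0, -0.389]
```

Emit:
step_arm(
  targets=[
    [-1,-0.026,-0.006,-0.006,-0.028],
    [-1,-0.053,-0.009,-0.012,-0.056],
    [-1,-0.08,-0.01,-0.012,-0.083],
    [-1,-0.107,-0.009,-0.012,-0.111],
    [-1,-0.133,-0.006,-0.012,-0.139],
    [-1,-0.159,0,-0.012,-0.167],
    [-1,-0.185,0.008,-0.012,-0.194],
    [-1,-0.21,0.018,-0.012,-0.222],
    [-1,-0.234,0.031,-0.012,-0.25],
    [-1,-0.256,0.045,-0.012,-0.278],
    [-1,-0.278,0.062,-0.012,-0.306],
    [-1,-0.298,0.08,-0.012,-0.333],
    [-1,-0.316,0.1,-0.012,-0.361],
  ],
)

```text
time_s: 12.5
position: [0.5376, 0.0534, 0.1679]
tcp_rot: [[0.767, 0.642, 0.013], [0.642, -0.767, -0.008], [0.005, 0.015, -1.0]]
force: [1.4, -11.6, 6.2]
opening: 0.007
grasp_force: 5.6
```

```bash
python3 tq.py; python3 -c "
from wp import *
from h import *
print(read_state()['position'],np.round(read_state()['joint_positions'],1))
q=pose(-140);rows(q[:2],q[2],[-140,-145,-150,-115,-90,-75,-60,-45,-30])"
```

```text
t 12.5 th -134.6 r 0.076 F [  1.4 -11.6   6.2] Mz -0.06663206936205021 tau rxF 0.695 push@90 7.72 6.98
[0.53760272 0.05338404 0.16788012] [-6.  28.4 98.4 -0.5 52.4 44.4]
[-1, 0.0, 0.0, 0, 0.0]
[-1, -0.016, 0.021, 0, -0.028]
[-1, -0.031, 0.044, 0, -0.056]
[-1, 0.106, -0.081, 0, 0.139]
[-1, 0.236, -0.11, 0, 0.278]
[-1, 0.316, -0.1, 0, 0.361]
[-1, 0.39, -0.069, 0, 0.444]
[-1, 0.454, -0.02, 0, 0.528]
[-1, 0.503, 0.044, 0, 0.611]
```

Emit:
step_arm(
  targets=[
    [-1,0.03,-0.03,0,0.03],
    [-1,0.038,-0.038,0.1,0.056],
    [-1,0.1,-0.078,0.15,0.1],
    [-1,0.16,-0.1,0.15,0.147],
    [-1,0.22,-0.11,0.15,0.194],
    [-1,0.27,-0.11,0.15,0.24],
    [-1,0.31,-0.1,0.15,0.288],
    [-1,0.341,-0.092,0.15,0.335],
    [-1,0.341,-0.092,0.15,0.389],
    [-1,0.341,-0.092,0.15,0.389],
    [-1,0.341,-0.092,0.04,0.389],
    [-1,0.341,-0.092,0,0.389],
    [-1,0.341,-0.092,0,0.389],
  ],
)

```text
time_s: 13.8
position: [0.6161, 0.0352, 0.1628]
tcp_rot: [[-0.343, 0.939, -0.004], [0.939, 0.343, 0.0], [0.002, -0.003, -1.0]]
force: [-0.3, 1.1, 0.5]
opening: 0.007
grasp_force: 0.0
```

```bash
python3 tq.py; python3 -c "
from wp import *
from h import *
S=capture('side');b=S['color'][150:270,150:290,::-1];cv2.imwrite('pics/d.png',cv2.resize(b,(700,600),interpolation=2))
print(read_state()['position'],read_state()['tcp_rot'][0])
q=pose(-70);rows(q[:2],q[2],range(-75,-152,-5))"
```

```text
t 13.8 th -70.9 r 0.0765 F [-0.3  1.1  0.5] Mz 0.052450627258110505 tau rxF 0.003 push@90 0.04 0.62
[0.61700297 0.03520362 0.1638112 ] [-0.34304893  0.93931651 -0.00138837]
[-1, -0.026, -0.008, 0, -0.028]
[-1, -0.052, -0.014, 0, -0.056]
[-1, -0.078, -0.017, 0, -0.083]
[-1, -0.105, -0.019, 0, -0.111]
[-1, -0.132, -0.017, 0, -0.139]
[-1, -0.159, -0.014, 0, -0.167]
[-1, -0.185, -0.008, 0, -0.194]
[-1, -0.211, 0.0, 0, -0.222]
[-1, -0.236, 0.01, 0, -0.25]
[-1, -0.259, 0.023, 0, -0.278]
[-1, -0.282, 0.037, 0, -0.306]
[-1, -0.303, 0.053, 0, -0.333]
[-1, -0.323, 0.072, 0, -0.361]
[-1, -0.341, 0.091, 0, -0.389]
[-1, -0.358, 0.113, 0, -0.417]
[-1, -0.372, 0.135, 0, -0.444]
```

View pics/d.png

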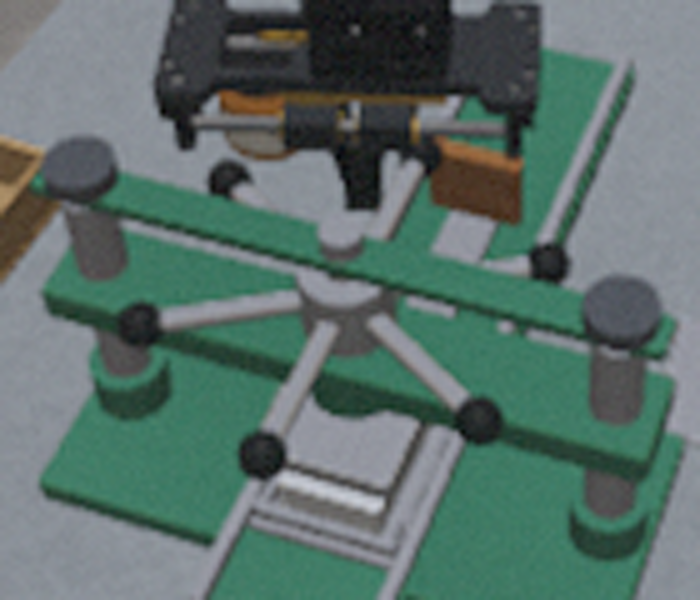

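The fingers stand between spokes at crop (360,180). The balls are at (428,155), (547,262), (480,418), (262,455), (138,325) and (230,180).

```bash
python3 -c "
from h import *
S=capture('side')
for b in((428,155),(547,262),(480,418),(262,455),(138,325),(230,180)):
    w=onz(S,(150+b[0]/5,150+b[1]/5),.165);d=w[:2]-[.591,.1075];print(np.degrees(np.arctan2(d[1],d[0])).round(1),np.hypot(*d).round(3))"
```

```text
-90.3 0.104
-147.5 0.106
153.5 0.107
94.3 0.107
34.9 0.105
-26.8 0.102
```

Emit:
step_arm(
  targets=[
    [-1,-0.026,-0.008,0,-0.028],
    [-1,-0.052,-0.014,0,-0.056],
    [-1,-0.078,-0.017,0,-0.083],
    [-1,-0.105,-0.019,0,-0.111],
    [-1,-0.132,-0.017,0,-0.139],
    [-1,-0.159,-0.014,0,-0.167],
    [-1,-0.185,-0.008,0,-0.194],
  ],
)

```text
time_s: 14.6
position: [0.5779, 0.0306, 0.1662]
tcp_rot: [[0.259, 0.966, 0.016], [0.966, -0.259, -0.005], [-0.001, 0.017, -1.0]]
force: [9.1, -5.6, -7.9]
opening: 0.002
grasp_force: 5.2
```

```bash
python3 tq.py
```

```text
t 14.6 th -99.7 r 0.078 F [ 9.1 -5.6 -7.9] Mz -0.04044441822380955 tau rxF 0.77 push@90 8.55 8.1
```

Emit:
step_arm(
  targets=[
    [-1,-0.026,0.008,0,-0.028],
    [-1,-0.051,0.018,0,-0.056],
    [-1,-0.074,0.031,0,-0.084],
    [-1,-0.097,0.045,0,-0.112],
  ],
)

```text
time_s: 15.0
position: [0.5516, 0.0403, 0.166]
tcp_rot: [[0.575, 0.818, 0.011], [0.818, -0.575, -0.008], [-0.001, 0.014, -1.0]]
force: [4.7, -12.0, -2.9]
opening: 0.006
grasp_force: 5.3
```

```bash
python3 tq.py;python3 -c "
from wp import *
q=pose(-125);rows(q[:2],q[2],range(-129,-157,-4))"
```

```text
t 15.0 th -120.3 r 0.0779 F [  4.7 -12.   -2.9] Mz -0.009795683343466706 tau rxF 0.791 push@90 8.79 8.68
[-1, -0.017, 0.013, 0, -0.022]
[-1, -0.033, 0.027, 0, -0.044]
[-1, -0.049, 0.042, 0, -0.067]
[-1, -0.063, 0.058, 0, -0.089]
[-1, -0.076, 0.076, 0, -0.111]
[-1, -0.087, 0.094, 0, -0.133]
[-1, -0.098, 0.112, 0, -0.156]
```

Emit:
step_arm(
  targets=[
    [-1,-0.017,0.013,0,-0.022],
    [-1,-0.033,0.027,0,-0.044],
    [-1,-0.049,0.042,0,-0.067],
  ],
)

```text
time_s: 15.3
position: [0.5376, 0.0508, 0.1659]
tcp_rot: [[0.732, 0.681, 0.007], [0.681, -0.732, -0.008], [-0.001, 0.011, -1.0]]
force: [2.5, -11.2, -0.2]
opening: 0.007
grasp_force: 5.3
```

```bash
python3 tq.py;python3 -c "
from wp import *
q=pose(-137);rows(q[:2],q[2],range(-141,-153,-4))"
```

```text
t 15.3 th -133.2 r 0.0779 F [  2.5 -11.2  -0.2] Mz -0.023077711823513893 tau rxF 0.742 push@90 8.25 7.99
[-1, -0.014, 0.016, 0, -0.022]
[-1, -0.027, 0.033, 0, -0.044]
[-1, -0.039, 0.051, 0, -0.067]
```

Emit:
step_arm(
  targets=[
    [-1,-0.014,0.016,0,-0.022],
    [-1,-0.027,0.033,0,-0.044],
    [-1,-0.039,0.051,0,-0.067],
  ],
)

```text
time_s: 15.6
position: [0.5264, 0.0639, 0.1657]
tcp_rot: [[0.858, 0.513, 0.003], [0.513, -0.858, -0.008], [-0.001, 0.008, -1.0]]
force: [-0.3, -11.8, 1.2]
opening: 0.007
grasp_force: 5.3
```

```bash
python3 tq.py;python3 -c "
from wp import *
q=pose(-149);rows(q[:2],q[2],[-149,-145,-140,-130,-120,-110,-100,-90,-80,-75,-70,-65])"
```

```text
t 15.6 th -146.0 r 0.0779 F [ -0.3 -11.8   1.2] Mz -0.030971189334549943 tau rxF 0.746 push@90 8.29 7.94
[-1, 0.0, 0.0, 0, 0.0]
[-1, 0.012, -0.018, 0, 0.022]
[-1, 0.028, -0.039, 0, 0.05]
[-1, 0.066, -0.077, 0, 0.106]
[-1, 0.11, -0.108, 0, 0.161]
[-1, 0.159, -0.131, 0, 0.217]
[-1, 0.211, -0.145, 0, 0.272]
[-1, 0.264, -0.149, 0, 0.328]
[-1, 0.317, -0.145, 0, 0.383]
[-1, 0.344, -0.139, 0, 0.411]
[-1, 0.369, -0.131, 0, 0.439]
[-1, 0.394, -0.121, 0, 0.467]
```

Emit:
step_arm(
  targets=[
    [-1,0.028,-0.039,0,0.05],
    [-1,0.04,-0.05,0.02,0.07],
    [-1,0.05,-0.06,0.12,0.1],
    [-1,0.1,-0.1,0.15,0.14],
    [-1,0.15,-0.125,0.15,0.185],
    [-1,0.2,-0.14,0.15,0.23],
    [-1,0.25,-0.149,0.15,0.275],
    [-1,0.3,-0.148,0.15,0.32],
    [-1,0.338,-0.14,0.15,0.365],
    [-1,0.338,-0.14,0.15,0.406],
    [-1,0.338,-0.14,0.06,0.406],
    [-1,0.338,-0.14,0,0.406],
    [-1,0.338,-0.14,0,0.406],
  ],
)

```text
time_s: 16.9
position: [0.6085, 0.0329, 0.1632]
tcp_rot: [[-0.242, 0.97, -0.003], [0.97, 0.242, 0.0], [0.001, -0.003, -1.0]]
force: [-0.3, -0.6, -0.8]
opening: 0.004
grasp_force: 0.0
```

```bash
python3 tq.py;python3 -c "
from wp import *
q=pose(-76);rows(q[:2],q[2],[-80,-84,-88,-92,-96,-100,-104,-108])"
```

```text
t 16.9 th -76.8 r 0.0766 F [-0.3 -0.6 -0.8] Mz -0.006296140129563055 tau rxF -0.029 push@90 -0.32 -0.39
[-1, -0.021, -0.004, 0, -0.022]
[-1, -0.042, -0.007, 0, -0.044]
[-1, -0.064, -0.009, 0, -0.067]
[-1, -0.085, -0.009, 0, -0.089]
[-1, -0.107, -0.007, 0, -0.111]
[-1, -0.128, -0.004, 0, -0.133]
[-1, -0.149, 0.0, 0, -0.156]
[-1, -0.17, 0.006, 0, -0.178]
```

Emit:
step_arm(
  targets=[
    [-1,-0.021,-0.004,0,-0.022],
    [-1,-0.042,-0.007,0,-0.044],
    [-1,-0.064,-0.009,0,-0.067],
    [-1,-0.085,-0.009,0,-0.089],
    [-1,-0.107,-0.007,0,-0.111],
    [-1,-0.128,-0.004,0,-0.133],
  ],
)

```text
time_s: 17.5
position: [0.5845, 0.0299, 0.1668]
tcp_rot: [[0.176, 0.984, 0.017], [0.984, -0.176, -0.004], [-0.001, 0.018, -1.0]]
force: [10.2, -4.2, -5.5]
opening: 0.008
grasp_force: 5.0
```

```bash
python3 tq.py;python3 -c "
from wp import *
q=pose(-100);rows(q[:2],q[2],[-104,-108,-112])
for a in (-112,-121,-130,-139): q=pose(a);print(a);rows(q[:2],q[2],[a-3,a-6,a-9])"
```

```text
t 17.5 th -94.8 r 0.0778 F [10.2 -4.2 -5.5] Mz -0.06399443514076514 tau rxF 0.819 push@90 9.1 8.39
[-1, -0.021, 0.004, 0, -0.022]
[-1, -0.042, 0.01, 0, -0.044]
[-1, -0.062, 0.018, 0, -0.067]
-112
[-1, -0.015, 0.006, 0, -0.017]
[-1, -0.029, 0.014, 0, -0.033]
[-1, -0.043, 0.022, 0, -0.05]
-121
[-1, -0.014, 0.009, 0, -0.017]
[-1, -0.027, 0.018, 0, -0.033]
[-1, -0.039, 0.028, 0, -0.05]
-130
[-1, -0.012, 0.011, 0, -0.017]
[-1, -0.024, 0.022, 0, -0.033]
[-1, -0.034, 0.034, 0, -0.05]
-139
[-1, -0.01, 0.012, 0, -0.017]
[-1, -0.02, 0.025, 0, -0.033]
[-1, -0.029, 0.039, 0, -0.05]
```

Emit:
step_arm(
  targets=[
    [-1,-0.021,0.004,0,-0.022],
    [-1,-0.042,0.01,0,-0.044],
    [-1,-0.062,0.018,0,-0.067],
  ],
)

```text
time_s: 17.8
position: [0.5685, 0.033, 0.1667]
tcp_rot: [[0.377, 0.926, 0.016], [0.926, -0.377, -0.006], [-0.0, 0.017, -1.0]]
force: [6.9, -8.6, -5.4]
opening: 0.004
grasp_force: 5.1
```

```bash
python3 tq.py
```

```text
t 17.8 th -106.8 r 0.0778 F [ 6.9 -8.6 -5.4] Mz -0.060996222435254474 tau rxF 0.71 push@90 7.88 7.21
```

Emit:
step_arm(
  targets=[
    [-1,-0.015,0.006,0,-0.017],
    [-1,-0.029,0.014,0,-0.033],
    [-1,-0.043,0.022,0,-0.05],
  ],
)

```text
time_s: 18.1
position: [0.5576, 0.0372, 0.1667]
tcp_rot: [[0.515, 0.857, 0.015], [0.857, -0.515, -0.009], [-0.0, 0.017, -1.0]]
force: [6.7, -11.5, -5.0]
opening: 0.008
grasp_force: 6.5
```

```bash
python3 tq.py
```

```text
t 18.1 th -115.4 r 0.0778 F [  6.7 -11.5  -5. ] Mz -0.07370887969876337 tau rxF 0.853 push@90 9.48 8.66
```

Emit:
step_arm(
  targets=[
    [-1,-0.014,0.009,0,-0.017],
    [-1,-0.027,0.018,0,-0.033],
  ],
)

```text
time_s: 18.3
position: [0.5508, 0.0407, 0.1666]
tcp_rot: [[0.601, 0.799, 0.014], [0.799, -0.601, -0.011], [0.0, 0.018, -1.0]]
force: [6.9, -15.2, -5.5]
opening: 0.008
grasp_force: 7.5
```

```bash
python3 tq.py; python3 -c "
from wp import *
q=pose(-127);rows(q[:2],q[2],[-129,-131,-133,-135,-137,-139,-141])"
```

```text
t 18.3 th -121.0 r 0.0779 F [  6.9 -15.2  -5.5] Mz -0.04763601101635772 tau rxF 1.069 push@90 11.88 11.35
[-1, -0.008, 0.007, 0, -0.011]
[-1, -0.017, 0.014, 0, -0.022]
[-1, -0.025, 0.021, 0, -0.033]
[-1, -0.032, 0.028, 0, -0.044]
[-1, -0.04, 0.036, 0, -0.056]
[-1, -0.047, 0.044, 0, -0.067]
[-1, -0.054, 0.052, 0, -0.078]
```

Emit:
step_arm(
  targets=[
    [-1,-0.008,0.007,0,-0.011],
    [-1,-0.017,0.014,0,-0.022],
  ],
)

```text
time_s: 18.5
position: [0.5464, 0.0436, 0.1666]
tcp_rot: [[0.654, 0.757, 0.014], [0.757, -0.654, -0.012], [0.0, 0.018, -1.0]]
force: [6.1, -17.1, -4.9]
opening: 0.008
grasp_force: 8.2
```

```bash
python3 tq.py
```

```text
t 18.5 th -124.9 r 0.0779 F [  6.1 -17.1  -4.9] Mz -0.11471631720523656 tau rxF 1.155 push@90 12.84 11.56
```

Emit:
step_arm(
  targets=[
    [-1,-0.008,0.007,0,-0.011],
  ],
)

```text
time_s: 18.6
position: [0.5443, 0.0451, 0.1666]
tcp_rot: [[0.679, 0.734, 0.014], [0.734, -0.679, -0.012], [0.0, 0.018, -1.0]]
force: [5.6, -18.1, -5.0]
opening: 0.006
grasp_force: 8.6
```

```bash
python3 tq.py; python3 -c "
from wp import *
q=pose(-133);rows(q[:2],q[2],[-129,-126,-121,-116,-110])"
```

```text
t 18.6 th -126.8 r 0.0779 F [  5.6 -18.1  -5. ] Mz -0.058937911661505124 tau rxF 1.191 push@90 13.23 12.58
[-1, 0.016, -0.014, 0, 0.022]
[-1, 0.029, -0.024, 0, 0.039]
[-1, 0.051, -0.039, 0, 0.067]
[-1, 0.075, -0.052, 0, 0.094]
[-1, 0.105, -0.064, 0, 0.128]
```

About 13.5 N, which is in range. Backing off.

Emit:
step_arm(
  targets=[
    [-1,0.029,-0.024,0,0.039],
    [-1,0.051,-0.039,0,0.067],
    [-1,0.075,-0.052,0,0.094],
    [-1,0.09,-0.06,0.04,0.1],
    [-1,0.09,-0.06,0.2,0.1],
    [-1,0.09,-0.06,0.36,0.1],
    [-1,0.09,-0.26,0.4,0.1],
    [-1,0,-0.46,0.4,0.1],
    [-1,-0.1,-0.66,0.4,0.1],
    [-1,-0.2,-0.86,0.4,0.1],
    [-1,-0.3,-1,0.4,0.1],
    [-1,-0.3,-1,0.4,0.1],
    [-1,-0.3,-1,0.4,0.1],
  ],
)

```text
time_s: 19.9
position: [0.4629, -0.2, 0.2655]
tcp_rot: [[0.425, 0.905, 0.002], [0.905, -0.425, -0.001], [-0.0, 0.002, -1.0]]
force: [-0.5, -0.1, -0.4]
opening: 0.003
grasp_force: 0.0
```

Run:
```python
from h import *
T=capture('top');S=capture('side');print(read_state()['position'],read_state()['force'])
a=T['color'][110:250,120:360,::-1];b=S['color'][130:270,150:310,::-1]
cv2.imwrite('pics/f.png',np.hstack([cv2.resize(a,(400,300),interpolation=2),cv2.resize(b,(400,350),interpolation=2)[:300]]))
```

```text
[ 0.46381346 -0.19785238  0.26502335] [-0.24244433  0.53268821  0.13227165]
```

View pics/f.png

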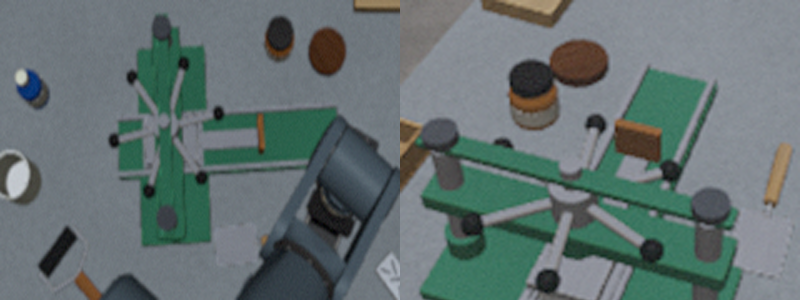

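The tray is home (plate at crop (638,140)), the platen is down on the block, the bystanders are where they were, and the arm is clear.

```bash
python3 -c "
from rig import *
print(hand_in())"
```

```text
the job is handed in; nothing more can be done
None
```

The job is handed in: the full-size block lies face up in the homed tray, the platen is wound down to a push of about 13–13.5 N at 90 mm, the arm is clear, and the other things on the table weren't touched; it took about 20 s of the 70 s, and no verdict came back.

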